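Lock the last quarter-turn fastener of an instrument's access cover

ROBOT

A 6-joint arm with a two-finger parallel gripper is mounted at the origin on the work surface. World frame = base frame: x ahead of the robot, y to its left, z up, the work surface at z = 0. Lengths are in m, angles in rad, forces in N, time in s.
With the tool pointing down it reaches from about 0.275 to 0.85 m from the base axis. Payload 19 kg.
Tool frame: the origin (TCP) lies at the very end of the fingers, on their centre line; the grasp point (between the pads) lies 19 mm behind it (r.grip_point_offset is the distance from the TCP to the grasp point, in m); z points along the fingers, x is the direction in which the jaws open and shut, and the axes are right-handed (so a half turn about z gives the same grasp; the last joint's range is limited). The gripper opens to 85 mm and grips with 20 to 120 N. Pads are 22 mm wide; open, the fingers measure 114 mm over their backs; the gripper's body (76 mm by 85 mm) begins 54 mm behind the grasp point. The pads swing forward as they close: fully open they stand 13 mm farther back than shut.
Start: joints at [-1.442, 0.15, 1.437, -0, 1.554, -0.134], TCP at [0.149, -0.555, 0.231] pointing down, gripper open.
Joint ranges: [-2.8, 2.8], [-0.68, 2.1], [0.12, 2.68], [-1.39, 4.53], [0.16, 2.79], [-2.81, 2.81]. Speed limits (rad/s): [1.89, 1.89, 2.22, 3.01, 3.01, 3.01].

INTERFACE

Orientations are given as a unit quaternion [w, x, y, z].
In Python, from cell import r gives the robot as it stands.
- The arm moves only by the tool send_rows, never from a script. Its arguments are lists of equal length, an entry for each row: "grip": the closure, from 0 (fully open) to 1 (shut); "dp": the shift along the tool's x, y, z in cm, a list of three; "roll": the turn about the tool's z in degrees. In form: {"grip": [grip, ...], "dp": [[x, y, z], ...], "roll": [roll, ...]}. A call has 1 to 10 rows; each row shifts and turns the commanded pose from where the row before left it, along the tool's axes as they then stand; what a row does not reach is not made up. A row lasts 1/8 s, in which the tool goes at most 62.5 mm and 10.7 degrees, less where a joint would pass 70% of its speed; a pose out of reach is approached as far as the arm can. A call with a gripper value outside its range is refused whole. The fingers move at their own pace and stop on an object; "squeeze" is the grip in N (left out, the last holds). Time passes only in rows, so rows that do not move let the fingers close. It gives the time, the measured TCP pose, the force and the opening at its end, in the units of the state.
- r.sense(): the state, without advancing time (a new reading comes with each control period).
- r.snapshot(name): name is "side" or "top"; returns the picture (480x640x3 uint8, red, green, blue); there is no depth.
- r.camera_params(name): a dict with "camera_matrix" (3x3 intrinsics, pixels), "distortion" ([k1, k2, p1, p2, k3] as OpenCV has them; the pictures are not rectified), "rvec" (rotation vector, rad) and "tvec" (3), from world to camera coordinates, as OpenCV has them. Camera axes: x right, y down, z forward; pixel columns grow to the right and rows downward; lengths in m; the calibration is good to about 2 mm. A picture is of the moment at which its call begins. camera_params takes no time and is no camera call.
- r.job_done(): hands the job in, once; it reports no verdict.
The state is a dict: "t": time; "qpos": joint angles; "dq": joint speeds; "joint_torque": joint torques, N m; "tcp_pos": TCP position; "tcp_rot": TCP orientation; "contact_force": force on the tool from outside, world axes, zero at the start; "torque": the same for the moment, N m; "finger_gap": finger opening in m.
Only numpy, scipy, OpenCV 4.12 (cv2) and the standard library are available. Lean on these libraries where they do the work, as an engineer would, in place of code of your own. Each camera call takes 0.05 s, during which the arm holds its last target. There are 200 camera calls.

TASK

The access cover on top of the grey instrument is held by four winged quarter-turn fasteners, one near each corner; three are locked and one is still undone, standing higher than the others with its wing at right angles to theirs. Push that one all the way in against its spring and, holding it in, turn it a quarter turn clockwise (seen from above) until it locks, then let go.

Things in the scene. Friction and masses are not known exactly. Their poses are not given: they have to be found in the camera images.
- wing (a point): Middle of the undone fastener's black wing, on its axis; moves with it. Wing: upright bar 38 mm long (x), 10 thick (y), 24 tall (z up), so 12 mm above and below this point; under it a round flange, 34 mm across, 4 thick. Undone, the wing top is 46 mm above the cover. The other three look alike but are locked: 8 mm lower, wings at right angles to this one, 120 mm or more away.
- stud_push (a joint): How far the undone fastener is pushed in (straight down), m: 0 as it stands, 0.012 at the stop. A spring holds it out: 3.5 N to start, 12 N at the stop. It can be turned only while pressed in more than about 0.010; turned and let go, it springs back to about 0.008 and is locked.
- stud_turn (a joint): How far it is turned, rad, growing clockwise seen from above: 0 undone (it cannot turn while out), 1.57 at its stop. Turned past about 1.35 it springs into its locking notch when let go; turned less it does not lock. It turns easily (under 0.1 N m).
- chassis: Grey instrument fixed on the bench, 240 (x) by 310 (y) by 69 mm tall, with a bare aluminium cover, its top 72 mm above the bench. Origin: centre of the underside. The fasteners' axes are at x = +-60, y = +-80 mm in its frame; locked wings lie along its y axis, the undone one along its x axis.

How it is judged:
On the way:
1. the undone fastener is pushed in past its slot (value of joint stud_push above 0.0095 m), for 0.05 s.
At the end, for the whole second after the job is handed in: The fastener that was undone is locked and let go: turned clockwise past 1.3 rad (75 degrees; its stop is at 90) and sprung back into its notch, 6.5 to 9.2 mm in, at rest (value of joint stud_turn above 1.3 rad and value of joint stud_push between 0.0065 and 0.0092 m and velocity of joint stud_turn between -0.1 and 0.1 rad/s); the robot touches nothing.
It also fails if it takes over 32 s, if anything falls off the work surface, if the arm or the gripper's body presses on something with over 40 N, if the wrist force passes 120 N, or if a joint passes its speed limit or range.

## Working session

There is one attempt and no reset: what is moved stays moved. The work goes in short steps, Python scripts to look and compute and a tool call to move; the robot and the scene stay as the last step left them, time stands still between calls to the robot, and variables do not carry over. Pictures are saved under pics/ and viewed, about 8 in all and at most 12, crops included, and the job is handed in when it is done.

Besides the shell and the picture viewer there is one more tool, called after "Request:" by a JSON object that holds its "api" and its "payload". send_rows: Moves the arm, as the interface text tells. Its arguments: {"type":"object","properties":{"grip":{"type":"array"},"dp":{"type":"array"},"roll":{"type":"array"},"squeeze":{"type":"number"}},"required":["grip","dp","roll"]}

```bash
mkdir -p pics; ls
python3 - <<'E'
from cell import r
import cv2
s=r.sense();print({k:s[k] for k in('t','tcp_pos','tcp_rot','contact_force','finger_gap')},r.grip_point_offset)
for n in('side','top'):
    cv2.imwrite(f'pics/{n}0.png',r.snapshot(n)[:,:,::-1]);p=r.camera_params(n);print(n,p)
E
```

```text
pics
{'t': 0.0, 'tcp_pos': array([ 0.14931433, -0.5550249 ,  0.23068052]), 'tcp_rot': array([-4.12238620e-04,  7.93654871e-01, -6.08367976e-01, -4.26033642e-04]), 'contact_force': array([ 0.34493056, -0.89474255,  0.0965385 ]), 'finger_gap': 0.08528894638642512} 0.0187
side {'camera_matrix': array([[484.23216043,   0.        , 321.63021785],
       [  0.        , 484.23216043, 229.98840944],
       [  0.        ,   0.        ,   1.        ]]), 'distortion': array([-0.05331622,  0.        ,  0.        ,  0.        ,  0.        ]), 'rvec': array([ 0.69300923, -2.43806798,  1.39675232]), 'tvec': array([0.49376526, 0.20574007, 0.50802193])}
top {'camera_matrix': array([[540.37573757,   0.        , 332.58678297],
       [  0.        , 540.37573757, 247.70866664],
       [  0.        ,   0.        ,   1.        ]]), 'distortion': array([-0.09879736,  0.        ,  0.        ,  0.        ,  0.        ]), 'rvec': array([ 2.18522062, -2.19064451,  0.13969691]), 'tvec': array([0.03608078, 0.54853655, 0.72737573])}
```

View pics/top0.png

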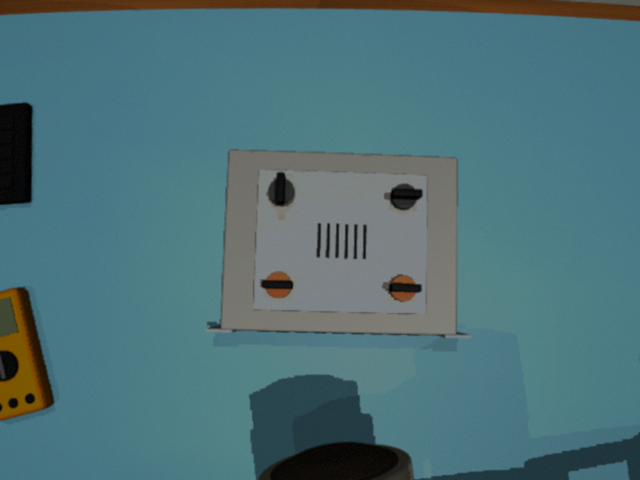

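View pics/side0.png

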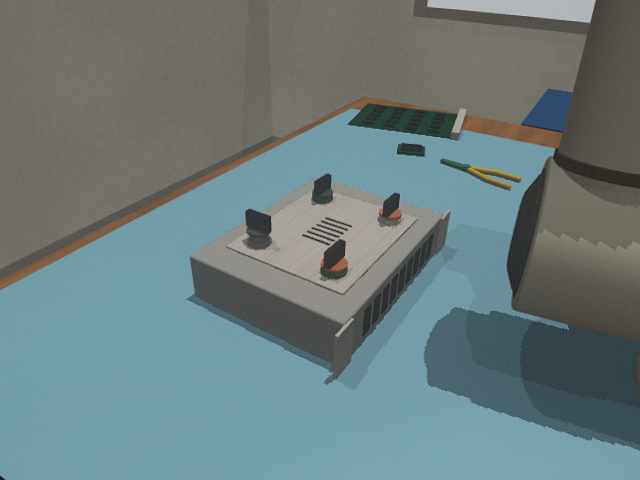

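Top view: the undone wing is at about (280,189), along image rows. The locked ones are at (404,195), (278,285) and (404,288). In the side view the undone wing is at about (258,222). I'll crop for finer pixel positions.

Run:
```python
import cv2,numpy as np
a=cv2.imread('pics/top0.png')[160:220,250:310];b=cv2.imread('pics/side0.png')[195:255,230:290]
z=lambda i:cv2.resize(i,(400,400),interpolation=cv2.INTER_NEAREST)
im=cv2.convertScaleAbs(np.hstack([z(a),z(b)]),alpha=1.8,beta=10)
for k in range(0,800,67): cv2.putText(im,str(k),(k,398),0,.35,(0,0,255))
for k in range(0,400,67): cv2.putText(im,str(k),(0,k+5),0,.35,(0,0,255))
cv2.imwrite('pics/crop.png',im)
```

```text
(no output)
```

View pics/crop.png

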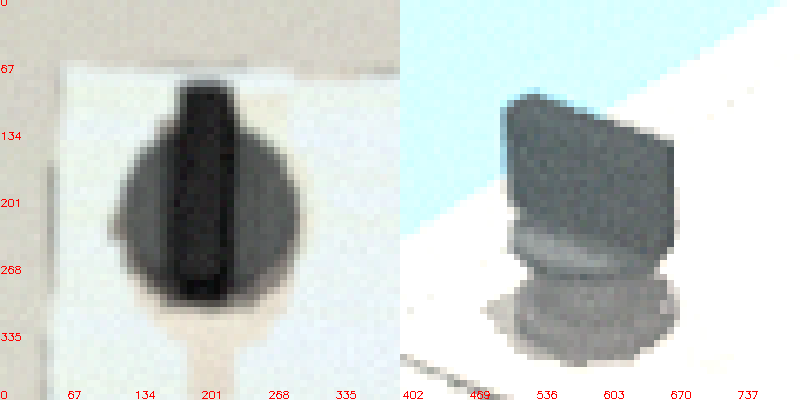

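```bash
cat > h.py <<'E'
import cv2,numpy as np
from cell import r
P={n:r.camera_params(n) for n in('top','side')}
def proj(n,X):
    p=P[n];return cv2.projectPoints(np.array(X,float).reshape(-1,3),p['rvec'],p['tvec'],p['camera_matrix'],p['distortion'])[0][:,0]
def ray(n,uv,z):
    p=P[n];q=cv2.undistortPoints(np.array(uv,float).reshape(-1,1,2),p['camera_matrix'],p['distortion'])[:,0]
    R=cv2.Rodrigues(p['rvec'])[0];c=-R.T@p['tvec'];d=np.c_[q,np.ones(len(q))]@R
    return c+d*((z-c[2])/d[:,2])[:,None]
E
python3 - <<'E'
from h import *
np.set_printoptions(precision=4,suppress=True)
t=lambda u,v:(250+u/6.667-.5,160+v/6.667-.5)
print('chassis top corners',ray('top',[(230,150),(457,157),(456,333),(222,329)],.069))
cv=ray('top',[(259,170),(427,176),(426,313),(254,309)],.072);print('cover',cv,cv.mean(0))
print('wing top ends',ray('top',[t(207,82),t(196,270)],.118))
print('locked flange-ish',ray('top',[(404,195),(278,285),(404,288)],.110))
d=cv[[1,2]].mean(0)-cv[[0,3]].mean(0);print('yaw of y axis',np.degrees(np.arctan2(-d[0],d[1])))
w=ray('top',[t(207,82),t(196,270)],.118).mean(0);print(w)
# overlay
A=cv2.imread('pics/top0.png');B=cv2.imread('pics/side0.png')
d/=np.linalg.norm(d);ey=-d if d[1]<0 else d;ex=np.array([ey[1],-ey[0],0])
yaw=np.arctan2(ex[1],ex[0]);print('yaw deg',np.degrees(yaw))
np.save('w.npy',[w[0],w[1],yaw])
out=[]
for n,I,(x0,y0) in(('top',A,(250,160)),('side',B,(230,195))):
    c=cv2.convertScaleAbs(cv2.resize(I[y0:y0+60,x0:x0+60],(400,400),interpolation=cv2.INTER_NEAREST),alpha=1.8)
    for z in(.118,.094):
        q=proj(n,[w*[1,1,0]+[0,0,z]+ex*a*.019+ey*b*.005 for a,b in((1,1),(1,-1),(-1,-1),(-1,1))])
        cv2.polylines(c,[np.int32((q+.5-[x0,y0])*6.667)],True,(0,255,0) if z>.1 else (0,0,255))
    a=np.linspace(0,6.28,40)
    q=proj(n,[w*[1,1,0]+[0,0,.092]+.017*(ex*np.cos(k)+ey*np.sin(k)) for k in a])
    cv2.polylines(c,[np.int32((q+.5-[x0,y0])*6.667)],True,(255,0,0));out.append(c)
cv2.imwrite('pics/ov.png',np.hstack(out))
E
```

```text
chassis top corners [[ 0.6758  0.1728  0.069 ]
 [ 0.6678 -0.1331  0.069 ]
 [ 0.4319 -0.1255  0.069 ]
 [ 0.439   0.1797  0.069 ]]
cover [[ 0.6477  0.1333  0.072 ]
 [ 0.6404 -0.0905  0.072 ]
 [ 0.4585 -0.0854  0.072 ]
 [ 0.4648  0.1381  0.072 ]] [0.5528 0.0239 0.072 ]
wing top ends [[0.6342 0.1018 0.118 ]
 [0.5988 0.1036 0.118 ]]
locked flange-ish [[ 0.607  -0.0526  0.11  ]
 [ 0.4947  0.1046  0.11  ]
 [ 0.4905 -0.0506  0.11  ]]
yaw of y axis 178.26868697216827
[0.6165 0.1027 0.118 ]
yaw deg -1.7313130278317286
```

View pics/ov.png

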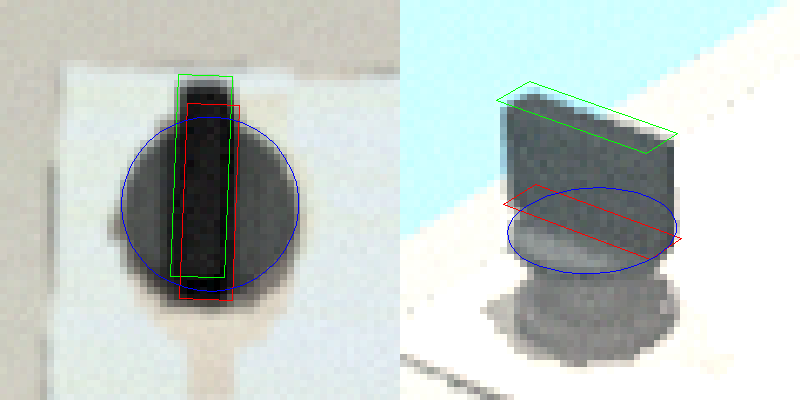

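The wing axis is at about (0.6152, 0.1025) with yaw −1.7°. The cover-based and wing-based estimates agree within about 1.5 mm. Next I transfer at height.

Request:
{"api": "send_rows", "payload": {"grip": [0.3,0.3,0.3,0.3,0.3,0.3,0.3], "dp": [[-3.67,-4.43,0],[-3.67,-4.43,0],[-3.67,-4.43,0],[-3.67,-4.43,0],[-3.67,-4.43,0],[-3.67,-4.43,0],[-3.67,-4.43,0]], "roll": [0,0,0,0,0,0,0], "squeeze": 40}}

```text
t: 0.98
tcp_pos: [0.3827, -0.2249, 0.2312]
tcp_rot: [-0.0, 0.794, -0.608, -0.0]
contact_force: [1.5, -0.6, 0.3]
finger_gap: 0.0603
```

Request:
{"api": "send_rows", "payload": {"grip": [0.3,0.3,0.3,0.3,0.3,0.3,0.3], "dp": [[-3.67,-4.43,0],[-3.67,-4.43,0],[-3.67,-4.43,0],[-3.67,-4.43,0],[-3.67,-4.43,0],[-3.67,-4.43,0],[-3.67,-4.43,0]], "roll": [0,0,0,0,0,0,0]}}

```text
t: 1.85
tcp_pos: [0.6155, 0.1039, 0.231]
tcp_rot: [0.0, 0.794, -0.608, -0.0]
contact_force: [0.6, -0.8, 1.1]
finger_gap: 0.0599
```

Request:
{"api": "send_rows", "payload": {"grip": [0.3,0.3,0.3,0.3,0.3,0.3,0.3,0.3], "dp": [[0,0,0],[0,0,0],[0,0,0],[0,0,0],[0,0,0],[0,0,0],[0,0,0],[0,0,0]], "roll": [-10.2,-10.2,-10.2,-10.2,-10.2,-10.2,-10.2,-10.2]}}

```text
t: 2.85
tcp_pos: [0.6147, 0.102, 0.2309]
tcp_rot: [-0.0, 0.998, 0.061, -0.0]
contact_force: [0.2, -0.4, 0.8]
finger_gap: 0.0594
```

Request:
{"api": "send_rows", "payload": {"grip": [0.3,0.3,0.3,0.3,0.3,0.3,0.3,0.3,0.3], "dp": [[0,0,0],[0,0,0],[0,0,0],[0,0,0],[0,0,0],[0,0,0],[0,0,0],[0,0,0],[0,0,0]], "roll": [-10.2,-10.2,-10.2,-10.2,-10.2,-10.2,-10.2,-10.2,0]}}

```text
t: 3.98
tcp_pos: [0.6147, 0.102, 0.231]
tcp_rot: [-0.0, 0.718, 0.696, -0.0]
contact_force: [-0.3, 0.5, -0.4]
finger_gap: 0.0599
```

Request:
{"api": "send_rows", "payload": {"grip": [0.3,0.3,0.3,0.3,0.3], "dp": [[0,0,3.5],[0,0,3.5],[0,0,3.0],[0,0,0.8],[0,0,0]], "roll": [0,0,0,0,0]}}

```text
t: 4.6
tcp_pos: [0.6149, 0.1021, 0.1237]
tcp_rot: [-0.0, 0.718, 0.696, 0.0]
contact_force: [0.2, 0.2, 0.5]
finger_gap: 0.0597
```

Run:
```python
from h import *
I=[r.snapshot(n)[:,:,::-1] for n in('top','side')]
z=lambda i:cv2.resize(i,(400,400),interpolation=cv2.INTER_NEAREST)
cv2.imwrite('pics/near.png',cv2.convertScaleAbs(np.hstack([z(I[0][120:240,220:340]),z(I[1][155:275,200:320])]),alpha=1.6))
print(r.sense()['tcp_pos'])
```

```text
[0.61536613 0.10208573 0.1247334 ]
```

View pics/near.png

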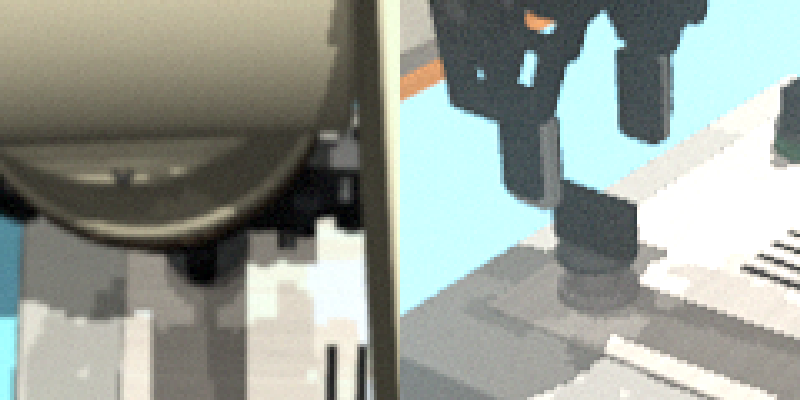

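The side view (crop) shows the undone wing at about (598,192), between the fingertips at (530,200) and (645,135). I'm descending and closing on it.

Request:
{"api": "send_rows", "payload": {"grip": [0.3,0.3,0.3,0.3,1,1,1,1,1,1], "dp": [[0,0,1.0],[0,0,1.0],[0,0,0.7],[0,0,0],[0,0,0],[0,0,0],[0,0,0],[0,0,0],[0,0,0],[0,0,0]], "roll": [0,0,0,0,0,0,0,0,0,0]}}

```text
t: 5.95
tcp_pos: [0.6149, 0.1019, 0.0965]
tcp_rot: [0.0, 0.718, 0.696, 0.0]
contact_force: [-0.1, -4.1, 3.3]
finger_gap: 0.0092
```

Gap of 9.2 mm means it holds the wing. Now push in.

Request:
{"api": "send_rows", "payload": {"grip": [1,1,1,1,1,1], "dp": [[-0.03,0,0.3],[0,0,0.3],[0,0,0.3],[0,0,0.3],[0,0,0],[0,0,0]], "roll": [0,0,0,0,0,0], "squeeze": 60}}

```text
t: 6.7
tcp_pos: [0.615, 0.1018, 0.0849]
tcp_rot: [0.0, 0.718, 0.696, 0.0]
contact_force: [-2.0, -2.6, 11.5]
finger_gap: 0.0086
```

Request:
{"api": "send_rows", "payload": {"grip": [1,1,1], "dp": [[0,0,0.1],[0,0,0],[0,0,0]], "roll": [0,0,0]}}

```text
t: 7.08
tcp_pos: [0.6151, 0.1018, 0.0846]
tcp_rot: [0.0, 0.718, 0.696, 0.001]
contact_force: [-6.1, -2.7, 19.3]
finger_gap: 0.0083
```

It is at the stop: force is up to 19 N with almost no travel. Turn clockwise.

Request:
{"api": "send_rows", "payload": {"grip": [1,1,1,1,1], "dp": [[0,0,0],[0,0,0],[0,0,0],[0,0,0],[0,0,0]], "roll": [4,8,10,10,10]}}

```text
t: 7.7
tcp_pos: [0.6153, 0.1023, 0.0846]
tcp_rot: [-0.0, 0.921, 0.39, 0.001]
contact_force: [-3.4, 1.4, 18.2]
finger_gap: 0.0085
```

Request:
{"api": "send_rows", "payload": {"grip": [1,1,1,1,1,1,1,1], "dp": [[0,0,0],[0,0,0],[0,0,0],[0,0,0],[0,0,0],[0,0,0],[0,0,0],[0,0,0]], "roll": [10,10,10,10,6,2,0,0]}}

```text
t: 8.7
tcp_pos: [0.6158, 0.1025, 0.0847]
tcp_rot: [-0.001, 1.0, -0.015, 0.002]
contact_force: [0.8, 3.5, 15.0]
finger_gap: 0.0088
```

Run:
```python
from h import *
s=r.sense();print(s['tcp_pos'],s['tcp_rot'],s['contact_force'],s['torque'],s['finger_gap'])
```

```text
[0.61583853 0.10247885 0.08466579] [-7.00190258e-04  9.99884083e-01 -1.51226503e-02  1.62333139e-03] [ 0.75832116  3.48725612 15.03619771] [ 0.5386146  -0.22365083 -0.00210081] 0.008759135815790369
```

Turned the full 90°. Ease up 4 mm so it seats in its notch, then open.

Request:
{"api": "send_rows", "payload": {"grip": [1,1,1,1,1,0.3,0.3,0.3,0.3,0.3], "dp": [[0,0,-0.2],[0,0,-0.2],[0,0,-0.1],[0,0,0],[0,0,0],[0,0,0],[0,0,0],[0,0,0],[0,0,0],[0,0,0]], "roll": [0,0,0,0,0,0,0,0,0,0], "squeeze": 30}}

```text
t: 9.95
tcp_pos: [0.6148, 0.1018, 0.0883]
tcp_rot: [-0.0, 1.0, -0.015, -0.0]
contact_force: [-0.5, 0.6, -0.4]
finger_gap: 0.0593
```

Request:
{"api": "send_rows", "payload": {"grip": [0.3,0.3,0.3,0.3,0.3,0.3,0.3,0.3,0.3,0.3], "dp": [[0,0,-2],[0,0,-4],[0,0,-5],[0,0,-4],[0,0,0],[0,5,0],[0,5,0],[0,5,0],[0,5,0],[0,0,0]], "roll": [0,0,0,0,0,0,0,0,0,0]}}

```text
t: 11.2
tcp_pos: [0.6082, -0.1012, 0.237]
tcp_rot: [0.0, 1.0, -0.017, -0.001]
contact_force: [0.4, -0.0, -0.7]
finger_gap: 0.0599
```

Run:
```python
from h import *
I=[r.snapshot(n)[:,:,::-1] for n in('top','side')]
z=lambda i:cv2.resize(i,(400,400),interpolation=cv2.INTER_NEAREST)
cv2.imwrite('pics/end.png',cv2.convertScaleAbs(np.hstack([z(I[0][110:350,210:450]),z(I[1][155:295,200:340])]),alpha=1.6))
s=r.sense();print(s['t'],s['tcp_pos'],s['contact_force'],s['finger_gap'])
```

```text
11.3 [ 0.60847182 -0.09841032  0.23746156] [-0.37759215  0.00673216 -0.44213548] 0.0594411046441767
```

View pics/end.png

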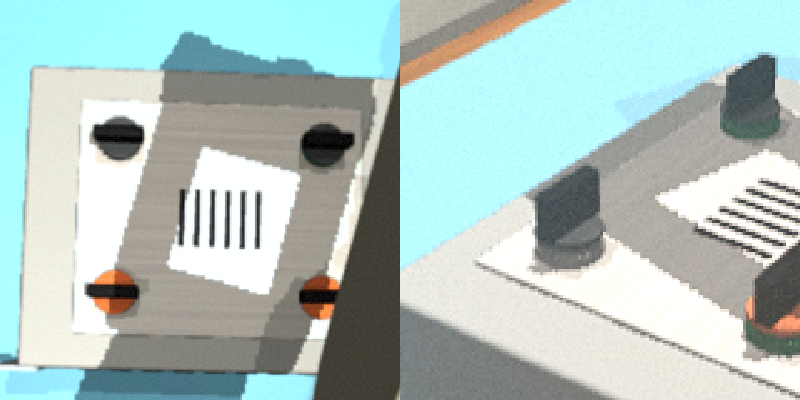

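The wing now lies along the locked ones: top crop (118,133), parallel to the other three. In the side view it sits low like its neighbours. I'll run a quick height check, then hand in.

Run:
```python
from h import *
w=np.array([.6152,.1025]);ey=np.array([.030,1.])
for z in(.106,.110,.118): print(z,proj('side',[[*(w+s*.019*ey+k*.005*np.array([-1,.03])),z] for s in(1,-1) for k in(1,-1)]).round(1).tolist())
print('seen ~(247,224) left, (270,213.5) right')
r.job_done()
```

```text
0.106 [[252.5, 227.1], [246.6, 224.9], [270.5, 215.5], [264.7, 213.5]]
0.11 [[252.3, 224.5], [246.4, 222.3], [270.4, 212.9], [264.6, 210.9]]
0.118 [[252.0, 219.1], [246.0, 216.9], [270.2, 207.7], [264.4, 205.7]]
seen ~(247,224) left, (270,213.5) right
the job is handed in; nothing more can be done
```

The undone fastener is pushed in, turned a quarter turn clockwise, locked and let go. I handed the job in after about 11.3 s of the 32 s allowed; no verdict is reported.

- **Push and turn:** I gripped the wing (finger gap about 9 mm) and pushed down about 12 mm. At the stop the force climbed to 19 N with almost no further travel. Holding it there, I turned the tool 90° clockwise, eased it up about 4 mm and opened the fingers.
- **Final checks:** In the last pictures the wing lies parallel to the three locked ones. Its top projects to about 0.110 m above the bench, within about 1.5 mm by my pixel reading. That matches 8 mm in, the locked position; the undone height of 0.118 m does not fit. The gripper is clear at z = 0.237 m with contact force near zero.
- **Disagreements:** The cover-based and wing-based position estimates differed by about 1.5 mm. The grip showed a small sideways force of 3–6 N. Nothing failed.

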